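Balance the cream jar on the two-pan scale

TASK

A jar of cream stands in one pan of the little balance: either the big jar (68 mm wide, 78 mm tall, 300 g) or the little one (48 mm wide, 46 mm tall, 100 g); the other jar waits on a dish. Gently stand the steel counterweights, 200 g and 100 g, one or both as needed, in the empty pan until the beam floats level and still by itself. A weight that is not needed stays standing where it is on the counter.

Things in the scene. Friction and masses are not known exactly. Their poses are not given: they have to be found in the camera images.
- beam (a joint): The 260 mm long beam of the two-pan balance, on a gentle centring spring. It reads 0 rad at the start, resting on its stop with the jar's side down and the empty pan up; 0.10 = level; 0.20 = the other stop, weights' side down. 20 g of difference between the pans leans it 0.03 rad from level, 70 g or more holds it on a stop. It comes to rest within about 1 s.
- pan_floor (a point): Centre of the floor of the empty pan, a round aluminium dish: flat floor 98 mm across, lip 4 mm high, 114 mm across outside. It always stays horizontal, z up; y points along the beam to the jar's pan, 240 mm away. The floor is 65 mm above the counter when level, 77 mm at the start. Nothing within 85 mm of its centre stands above the lip.
- large_mid (a point): Centre, half-way up, of the larger counterweight, 200 g: an upright steel cylinder 31 mm across and 30 mm high with a 20 mm wide knob on top, 44 mm tall in all (this point is 22 mm above its underside). z up along its axis. Starts standing on the counter.
- small_mid (a point): Centre, half-way up, of the smaller counterweight, 100 g: same shape, a steel cylinder 24 mm across and 24 mm high with a 16 mm wide knob on top, 36 mm tall in all (this point is 18 mm above its underside). z up along its axis. Starts standing on the counter.
Not all that is in view belongs to the job. Leave any purple look-alike of the part that bears large_mid alone. Leave any orange look-alike of the part that bears small_mid alone.

How it is judged:
By the outcome, as a careful person would: the job done as asked, in the order asked, and still so for the second after the job is handed in, with the robot touching nothing.
It also fails if it takes over 58 s, if anything falls off the work surface, if the arm or the gripper's body presses on something with over 40 N, if the wrist force passes 120 N, or if a joint passes its speed limit or range.

ROBOT

A 6-joint arm with a two-finger parallel gripper is mounted at the origin on the work surface. World frame = base frame: x ahead of the robot, y to its left, z up, the work surface at z = 0. Lengths are in mm, angles in rad, forces in N, time in s.
With the tool pointing down it reaches from about 275 to 850 mm from the base axis. Payload 5.2 kg.
Tool frame: the origin (TCP) lies midway between the tips of the shut fingers; the grasp point (between the pads) lies 19 mm behind it (arm.grip_depth is the distance from the TCP to the grasp point, in mm); z points along the fingers, x is the direction in which the jaws open and shut, and the axes are right-handed (so a half turn about z gives the same grasp; the last joint's range is limited). The gripper opens to 85 mm and grips with 20 to 120 N. Pads are 22 mm wide; open, the fingers measure 114 mm over their backs; the gripper's body (76 mm by 85 mm) begins 54 mm behind the grasp point. The pads swing forward as they close: fully open they stand 13 mm farther back than shut.
Start: joints at [-1.547, 0.259, 1.535, -0, 1.348, -0.203], TCP at [123.694, -535.915, 231.31] pointing down, gripper open.
Joint ranges: [-3.14, 3.14], [-0.91, 2.08], [0.19, 2.58], [-1.22, 4.36], [0.22, 2.71], [-3.12, 3.12]. Speed limits (rad/s): [2.57, 2.57, 3.14, 3.14, 3.14, 3.14].

INTERFACE

Orientations are given as [roll, pitch, yaw] about the fixed x, y, z axes, in that order (R = Rz(yaw) Ry(pitch) Rx(roll)).
In Python, from plant import arm gives the robot as it stands.
- The arm moves only by the tool jog_arm, never from a script. Its argument "plan" is one flat list of numbers, 5 for each row, row after row: the gripper command: -1 is shut, 1 is fully open, values between are in proportion, then the shift along the tool's x, y, z in cm, then the turn about the tool's z in degrees. A call has 1 to 12 rows; each row is the pose to reach, as a shift and turn from the pose commanded when the call began, along the tool's axes at that moment; what a row does not reach only later rows make up. A row lasts 1/10 s, in which the tool goes at most 50 mm and 8.59 degrees, less where a joint would pass 70% of its speed; a pose out of reach is approached as far as the arm can. A call with a gripper value outside its range is refused whole. The fingers move at their own pace and stop on an object; the grip force is fixed at half the most. Time passes only in rows, so rows that repeat a pose let the fingers close. It gives the time, the measured TCP pose, the force and the opening at its end, in the units of the state.
- arm.sense(): the state, without advancing time (a new reading comes with each control period).
- arm.capture(name): name is "scene" or "top"; returns a dict with "image" (420x560x3 uint8, blue, green, red), "range_z" (420x560 float32, mm along the optical axis (not along the pixel's ray), 0 where there is no reading), "intrinsics" (3x3 intrinsics, pixels), "world_from_camera" (4x4, takes a point from camera to world coordinates). Camera axes: x right, y up, looking along -z (the intrinsics and any distortion apply to the point x, -y, -z); pixel columns grow to the right and rows downward; lengths in mm; the calibration is good to about 2 mm. A picture is of the moment at which its call begins.
- arm.finish_job(): hands the job in, once; it reports no verdict.
The state is a dict: "time_s": time; "qpos": joint angles; "joint_velocities": joint speeds; "joint_torque": joint torques, N m; "position": TCP position; "eef_rot": TCP orientation; "force": force on the tool from outside, world axes, zero at the start; "torque": the same for the moment, N m; "grip_width": opening from 0.0 (shut) to 1.0 (fully open).
Only numpy, scipy, OpenCV 4.12 (cv2) and the standard library are available. Lean on these libraries where they do the work, as an engineer would, in place of code of your own. Each camera call takes 0.05 s, during which the arm holds its last target.

## Working session

There is one attempt and no reset: what is moved stays moved. The work goes in short steps, Python scripts to look and compute and a tool call to move; the robot and the scene stay as the last step left them, time stands still between calls to the robot, and variables do not carry over. Pictures are saved under pics/ and viewed, and the job is handed in when it is done.

Besides the shell and the picture viewer there is one more tool, called after "Emit:" as name(argument=value, ...), one argument or row to a line, values as JSON. jog_arm: Moves the arm, as the interface text tells. Its arguments: {"type":"object","properties":{"plan":{"type":"array","items":{"type":"number"}}},"required":["plan"]}

```bash
mkdir -p pics; ls
cat > h.py <<'E'
import numpy as np, cv2
from plant import arm
def cap(n,tag):
    c=arm.capture(n); cv2.imwrite(f'pics/{tag}.png',c['image']); np.savez(f'pics/{tag}.npz',**{k:np.array(v) for k,v in c.items()}); return c
def load(tag):
    return dict(np.load(f'pics/{tag}.npz'))
def ray(c,u,v):
    K=c['intrinsics'];T=c['world_from_camera']
    d=np.array([(u-K[0,2])/K[0,0],-(v-K[1,2])/K[1,1],-1.])
    return T[:3,3],T[:3,:3]@d
def onz(c,u,v,z):
    o,d=ray(c,u,v); return o+d*(z-o[2])/d[2]
def pt(c,u,v):
    o,d=ray(c,u,v); return o+d*c['range_z'][int(round(v)),int(round(u))]
def cloud(c):
    K=c['intrinsics'];T=c['world_from_camera'];h,w=c['range_z'].shape
    u,v=np.meshgrid(np.arange(w),np.arange(h))
    d=np.stack([(u-K[0,2])/K[0,0],-(v-K[1,2])/K[1,1],-np.ones((h,w))],-1)*c['range_z'][...,None]
    return d@T[:3,:3].T+T[:3,3]
E
python3 - <<'E'
from h import *
for n in('scene','top'):
    c=cap(n,n+'0'); print(c.keys(),c['intrinsics'],c['world_from_camera'])
print(arm.sense())
E
```

```text
pics
dict_keys(['image', 'range_z', 'intrinsics', 'world_from_camera']) [[388.92498707   0.         273.88759673]
 [  0.         388.92498707 205.40464335]
 [  0.           0.           1.        ]] [[ 5.20376180e-01 -5.42556369e-01  6.59424914e-01  9.84416067e+02]
 [ 8.53849046e-01  3.19499849e-01 -4.10927796e-01 -3.87860045e+02]
 [ 1.22653325e-02  7.76886371e-01  6.29521349e-01  4.99950176e+02]
 [ 0.00000000e+00  0.00000000e+00  0.00000000e+00  1.00000000e+00]]
dict_keys(['image', 'range_z', 'intrinsics', 'world_from_camera']) [[527.76768334   0.         282.01753203]
 [  0.         527.76768334 208.07049677]
 [  0.           0.           1.        ]] [[ 2.10443098e-02  9.95082383e-01 -9.67894053e-02  4.09286513e+02]
 [-9.99766704e-01  2.14163677e-02  2.80660913e-03 -1.16235727e+02]
 [ 4.86568480e-03  9.67077616e-02  9.95300926e-01  1.19840741e+03]
 [ 0.00000000e+00  0.00000000e+00  0.00000000e+00  1.00000000e+00]]
{'time_s': 0.1, 'qpos': array([-1.54679978e+00,  2.59261283e-01,  1.53596866e+00,  2.65514685e-05,
        1.34800254e+00, -2.02833712e-01]), 'joint_velocities': array([ 0.00117739, -0.00322943, -0.00181615, -0.00044941, -0.00044096,
       -0.00075337]), 'joint_torque': array([ 3.13495293e-03, -4.46967387e+01, -2.91248041e+01, -1.15414659e-04,
        6.20896026e-03, -2.47194947e-06]), 'position': array([ 123.69198863, -535.42853201,  230.56458208]), 'eef_rot': array([-3.14123696e+00,  1.60100160e-03, -1.34397167e+00]), 'force': array([ 0.70494494, -0.15843773,  0.42149173]), 'torque': array([-0.04029249, -0.00993717,  0.01090496]), 'grip_width': 0.9987368932509384}
```

View pics/scene0.png

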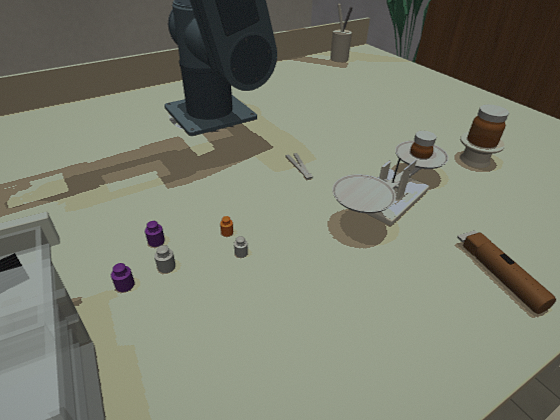

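View pics/top0.png

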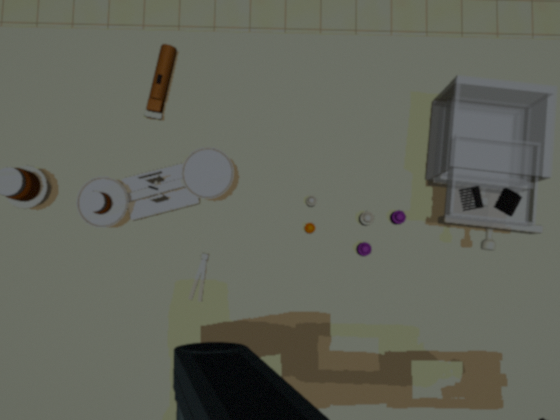

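Scene: the empty pan is at scene (364,193) / top (208,173), and the jar in the other pan is at scene (424,147). The other jar, on its dish at (487,130), looks bigger.
Candidates for large_mid: grey (165,260); purple (155,234) and (122,277) are look-alikes. For small_mid: grey (241,246); orange (227,226) is a look-alike. The greys fit the description. Next I'll measure jar sizes and weights.

Run:
```python
from h import *
s=load('scene0');t=load('top0')
cs,ct=cloud(s),cloud(t)
cv2.imwrite('pics/crop1.png',np.hstack([cv2.resize(s['image'][190:300,100:260],(480,330),interpolation=cv2.INTER_CUBIC)]))
cv2.imwrite('pics/crop2.png',cv2.resize(s['image'][90:250,320:520],(800,640))[:600])
cv2.imwrite('pics/crop3.png',cv2.resize(t['image'][130:270,280:420],(560,560),interpolation=cv2.INTER_CUBIC))
# clusters of elevated points in top view
def clusters(c,P,name,x0,x1,y0,y1,zmin,zmax=200):
    m=((P[...,2]>zmin)&(P[...,2]<zmax)&(c['range_z']>0)&(P[...,0]>x0)&(P[...,0]<x1)&(P[...,1]>y0)&(P[...,1]<y1)).astype(np.uint8)
    n,l,st,ce=cv2.connectedComponentsWithStats(m)
    for i in range(1,n):
        if st[i,4]<12: continue
        q=P[l==i]; print(name,'px',ce[i].round(0),'n',st[i,4],'mean',q.mean(0).round(1),'min',np.percentile(q,2,0).round(1),'max',np.percentile(q,98,0).round(1),'col',c['image'][l==i].mean(0).round(0))
clusters(t,ct,'top',250,750,-420,450,10)
clusters(s,cs,'scene',250,750,-420,450,10)
clusters(t,ct,'topw',250,600,-350,-100,30)
```

```text
top px [154. 112.] n 218 mean [736.6 175.3  24.3] min [722.5 158.6  14.8] max [748.9 196.5  33.9] col [61. 75. 84.]
top px [156. 189.] n 6933 mean [555.9 156.6  52.2] min [482.3  -1.2  11.8] max [634.4 315.1  98.3] col [104. 103. 101.]
top px [ 25. 186.] n 1490 mean [552.6 422.5  92.7] min [513.4 399.4  48.3] max [596.6 448.4 132.8] col [66. 71. 76.]
top px [311. 201.] n 91 mean [ 540.2 -184.5   27.7] min [ 530.2 -195.2   13.2] max [ 552.3 -175.1   38.2] col [89. 96. 95.]
top px [398. 217.] n 171 mean [ 507.5 -377.5   33.2] min [ 493.9 -393.4   14.3] max [ 522.  -365.4   46.5] col [73. 35. 66.]
top px [367. 218.] n 162 mean [ 503.4 -307.    34.1] min [ 489.9 -322.3   14.6] max [ 517.9 -294.3   46.2] col [89. 96. 96.]
top px [310. 228.] n 92 mean [ 479.7 -182.3   28.2] min [ 469.1 -193.9   16.1] max [ 491.4 -171.7   38. ] col [ 20.  68. 103.]
top px [364. 249.] n 165 mean [ 435.5 -302.2   33.7] min [ 422.7 -317.7   13.5] max [ 449.3 -289.4   46.6] col [77. 37. 70.]
top px [219. 343.] n 12 mean [250.3  -5.  184. ] min [250.1 -10.9 172.3] max [250.7   0.6 198.5] col [15. 18. 20.]
top px
[... 1045 characters left out ...]
9.5 -320.5   11.1] max [ 522.7 -292.1   43.6] col [ 94. 100. 100.]
scene px [121. 275.] n 429 mean [ 518. -377.   29.] min [ 504.5 -391.    11.3] max [ 526.5 -363.    43.5] col [77. 37. 67.]
topw px [312. 200.] n 37 mean [ 541.5 -185.1   34.9] min [ 535.2 -192.4   31.9] max [ 548.7 -179.    39.1] col [ 96. 101. 100.]
topw px [367. 218.] n 111 mean [ 504.1 -308.3   38.1] min [ 493.5 -321.9   30.1] max [ 517.5 -295.2   46.6] col [ 93. 100.  99.]
topw px [310. 228.] n 39 mean [ 480.1 -182.5   35.1] min [ 472.9 -189.    30.8] max [ 486.4 -175.5   38.5] col [  1.  66. 106.]
topw px [365. 249.] n 97 mean [ 435.5 -303.9   38.8] min [ 424.7 -315.7   30.4] max [ 447.1 -293.3   46.8] col [80. 34. 72.]
```

View pics/crop1.png

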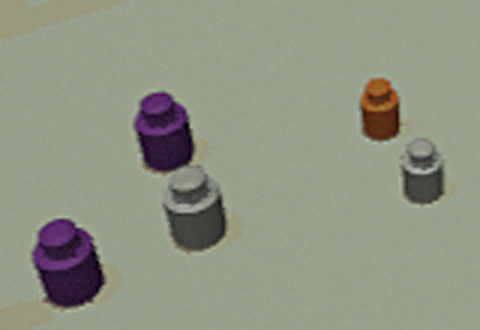

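View pics/crop2.png

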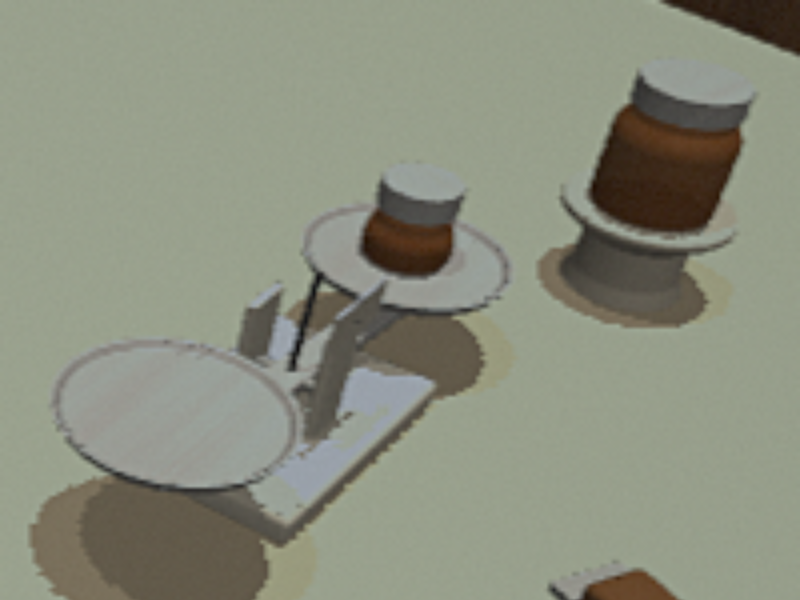

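View pics/crop3.png

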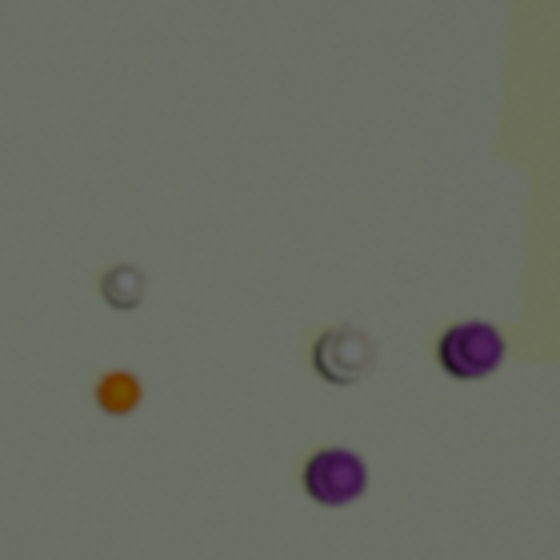

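The pan jar's top is at z≈98 = 53+46, so it is the little jar (100 g). The dish jar's top is at ≈133 and it is far bigger. Only the 100 g weight, grey at top (311,201), is needed. The crops confirm the grey/orange/purple distinction. Next I'll refine positions.

Run:
```python
from h import *
from scipy.optimize import least_squares
for n in('scene0','top0'):
    c=load(n);P=cloud(c).reshape(-1,3)
    q=P[(np.hypot(P[:,0]-542,P[:,1]+185)<18)&(P[:,2]>33.5)&(P[:,2]<40)]
    print(n,'knob',len(q),q.mean(0).round(1))
    # body side points fit circle r=12
    b=P[(np.hypot(P[:,0]-542,P[:,1]+185)<20)&(P[:,2]>7)&(P[:,2]<20)]
    if len(b)>20:
        r=least_squares(lambda p:np.hypot(b[:,0]-p[0],b[:,1]-p[1])-12,[541,-185],loss='soft_l1');print(' body',len(b),r.x.round(1),r.cost)
    q=P[(np.hypot(P[:,0]-600,P[:,1]-55)<95)&(P[:,2]>70)&(P[:,2]<88)]
    q=q[(q[:,1]<115)]
    (cx,cy),r=cv2.minEnclosingCircle(q[:,:2].astype(np.float32)); print(' pan',len(q),cx,cy,r,q.mean(0).round(1),np.median(q[:,2]))
    P2=cloud(c).reshape(-1,3)
    # jar lid
    q=P[(np.hypot(P[:,0]-540,P[:,1]-290)<60)&(P[:,2]>90)&(P[:,2]<105)]; (jx,jy),r=cv2.minEnclosingCircle(q[:,:2].astype(np.float32));print(' jar lid',len(q),q.mean(0).round(1),r)
    q=P[(np.hypot(P[:,0]-555,P[:,1]-425)<60)&(P[:,2]>120)]; (jx,jy),r=cv2.minEnclosingCircle(q[:,:2].astype(np.float32));print(' dish jar lid',len(q),q.mean(0).round(1),r)
    q=P[(np.hypot(P[:,0]-545,P[:,1]-265)<90)&(P[:,2]>48)&(P[:,2]<60)]; (cx,cy),r=cv2.minEnclosingCircle(q[:,:2].astype(np.float32)); print(' jarpan',len(q),cx,cy,r)
c=load('top0')
# image-based: lip contour & weight circle
g=c['image'][185:218,295:328].astype(int)
K=c['image'].astype(np.int16)
m=((K.max(2)>105)).astype(np.uint8)
n,l,st,ce=cv2.connectedComponentsWithStats(m)
for i in range(1,n):
    if 15<st[i,4]<5000 and st[i,0]>160 and st[i,0]<400: print(st[i],ce[i].round(1),onz(c,*ce[i],36).round(1),onz(c,*ce[i],80).round(1))
```

```text
scene0 knob 37 [ 544.7 -182.4   34.8]
 body 69 [ 543.2 -181.3] 11.677240531960576
 pan 1921 591.8317260742188 45.00651550292969 57.25020217895508 [592.5  45.7  77. ] 76.65415751166893
 jar lid 222 [527.2 271.8  97.1] 22.42107391357422
 dish jar lid 373 [561.9 436.  128.8] 31.082590103149414
 jarpan 825 527.1991577148438 273.7557067871094 57.83198547363281
top0 knob 29 [ 541.3 -184.6   35.5]
 pan 2141 590.5267333984375 41.29940414428711 56.67697525024414 [590.8  42.1  76.8] 76.64736160841812
 jar lid 345 [521.8 272.5  97.8] 22.12722396850586
 dish jar lid 617 [555.5 434.9 129.2] 30.305585861206055
 jarpan 1559 525.4625854492188 271.8582763671875 57.166412353515625
[180   0  34  26 835] [196.8  12.2] [969.4  85.4  36. ] [948.2  77.8  80. ]
[216   0  33  27 866] [232.2  12.7] [970.1   4.2  36. ] [ 9.488e+02 -3.000e-01  8.000e+01]
[251   0  33  28 879] [267.3  13.1] [971.  -76.3  36. ] [949.7 -77.8  80. ]
[287   0  33  28 905] [302.7  13.5] [ 972.1 -157.6   36. ] [ 950.8 -156.    80. ]
[322   0  33  29 955] [338.  14.] [ 972.8 -238.7   36. ] [ 951.4 -234.    80. ]
[357   0  33  30 970] [373.2  14.3] [ 973.8 -319.5   36. ] [ 952.5 -311.8   80. ]
[393   0  32  31 961] [408.7  14.7] [ 974.8 -401.    36. ] [ 953.4 -390.2   80. ]
[ 184  150   47   46 1689] [207.2 172.6] [598.1  48.7  36. ] [591.   42.5  80. ]
[262 355  19  19 180] [273.6 362.1] [ 189.1 -108.4   36. ] [ 197.4 -108.7   80. ]
```

Emit:
jog_arm(
  plan=[1,-1,-2,0,0,1,-3,-6,0,0,1,-5,-10,0,0,1,-7.2,-14,0,0,1,-9.5,-18.5,0,0,1,-12,-23.4,0,0,1,-14.4,-28.2,0,0,1,-16.8,-32.8,0,0,1,-19.2,-37.5,0,0,1,-21.5,-42,0,0,1,-23.5,-46,0,0,1,-25,-48.8,0,0],
)

```text
time_s: 1.3
position: [544.6, -180.3, 230.9]
eef_rot: [3.141, 0.001, -1.343]
force: [0.6, -0.8, 0.2]
grip_width: 0.998
```

Emit:
jog_arm(
  plan=[1,0,0,2,0,1,0,0,5,0,1,0,0,9,0,1,0,0,13,0,1,0,0,16,0,1,0,0,18,0,1,0,0,19,0,1,0,0,19,0,1,0,0,19,0],
)

```text
time_s: 2.2
position: [543.5, -182.9, 42.0]
eef_rot: [-3.141, -0.001, -1.344]
force: [0.1, -0.5, 1.1]
grip_width: 1.0
```

Run:
```python
from h import *
s=arm.sense();print(s['position'],s['eef_rot'],s['force'])
c=cap('scene','s1');cv2.imwrite('pics/s1c.png',cv2.resize(c['image'][150:300,130:330],(800,600),interpolation=cv2.INTER_CUBIC))
```

```text
[ 543.53786132 -182.9111674    42.04074236] [-3.14081376e+00 -7.27951087e-04 -1.34399755e+00] [ 0.0840629  -0.47915253  1.11050417]
```

View pics/s1c.png

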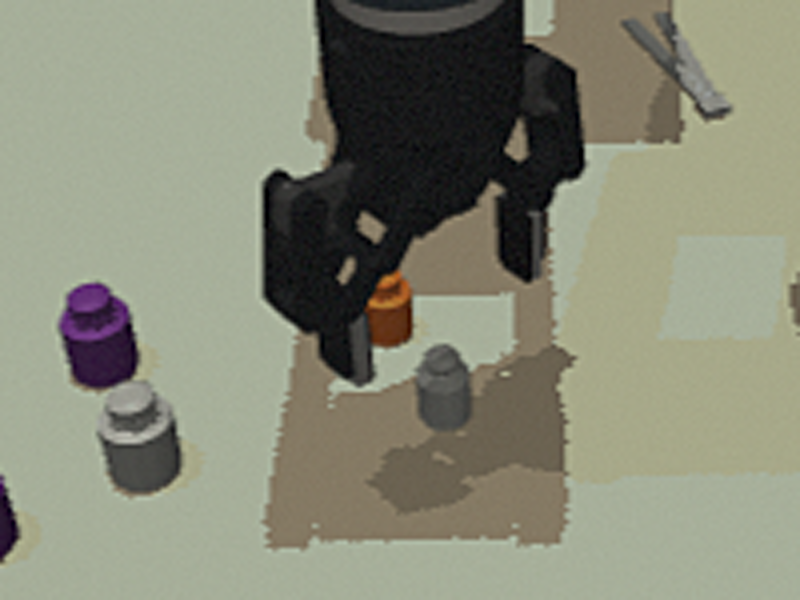

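The crop shows the grey weight at (443,388) between the open fingers, with orange clear behind. Next: descend and close.

Emit:
jog_arm(
  plan=[1,0,0,1.2,0,1,0,0,2.4,0,1,0,0,3.2,0,1,0,0,3.6,0,1,0,0,3.6,0,0.2,0,0,3.6,0,-0.2,0,0,3.6,0,-0.4,0,0,3.6,0,-0.6,0,0,3.6,0,-1,0,0,3.6,0,-1,0,0,3.6,0,-1,0,0,3.6,0],
)

```text
time_s: 3.45
position: [543.2, -182.7, 5.8]
eef_rot: [-3.141, -0.0, -1.344]
force: [-1.9, 0.6, 6.5]
grip_width: 0.254
```

Emit:
jog_arm(
  plan=[-1,0,0,0,0,-1,0,0,0,0,-1,0,0,0,0,-1,0,0,0,0,-1,0,0,0,0],
)

```text
time_s: 3.95
position: [543.3, -182.7, 5.9]
eef_rot: [-3.141, -0.0, -1.344]
force: [-1.1, 1.3, 5.6]
grip_width: 0.251
```

Emit:
jog_arm(
  plan=[-1,0,0,-0.5,0,-1,0,0,-2,0,-1,0,0,-5,0,-1,0,0,-9,0,-1,0,0,-12,0,-1,0,0,-14,0,-1,0,0,-14.5,0,-1,0,0,-14.5,0,-1,0,0,-14.5,0],
)

```text
time_s: 4.85
position: [542.1, -182.1, 148.8]
eef_rot: [3.14, 0.002, -1.344]
force: [-0.0, 0.3, -1.7]
grip_width: 0.254
```

Run:
```python
from h import *
s=arm.sense();print(s['position'],s['eef_rot'],s['force'])
c=cap('scene','s2');cv2.imwrite('pics/s2c.png',cv2.resize(c['image'][100:250,130:330],(800,600),interpolation=cv2.INTER_CUBIC))
```

```text
[ 542.13225953 -182.1348584   148.81359484] [ 3.13969650e+00  1.69871257e-03 -1.34401224e+00] [-0.00973894  0.27036953 -1.67711344]
```

View pics/s2c.png

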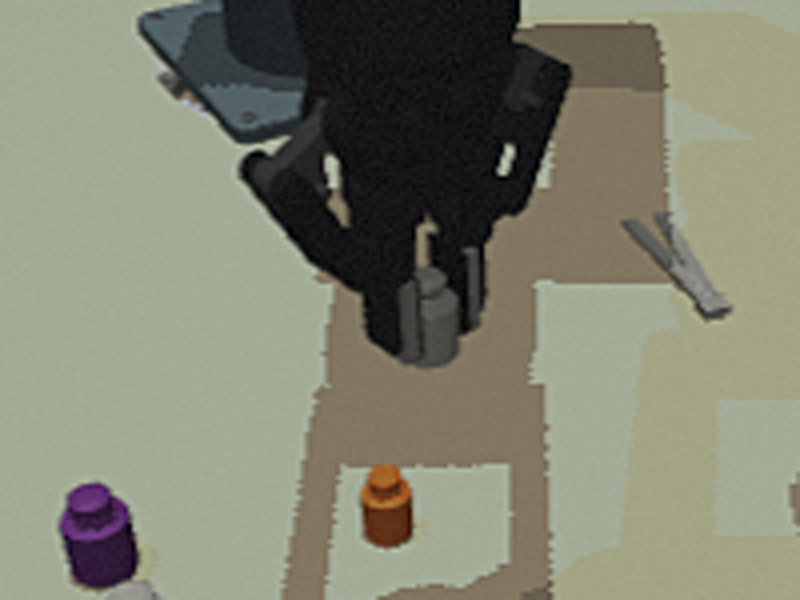

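The weight at (432,320) is held upright between the pads. Next: carry it over the pan.

Emit:
jog_arm(
  plan=[-1,-1,-0.5,0,0,-1,-3,-1.4,0,0,-1,-6,-2.8,0,0,-1,-9,-4.2,0,0,-1,-12,-5.6,0,0,-1,-15,-7,0,0,-1,-17.5,-8.2,0,0,-1,-19.5,-9.1,0,0,-1,-20.5,-9.6,0,0,-1,-20.9,-9.75,0,0,-1,-20.9,-9.75,0,0,-1,-20.9,-9.75,0,0],
)

```text
time_s: 6.1
position: [590.8, 42.2, 150.1]
eef_rot: [3.141, -0.0, -1.345]
force: [0.7, -0.7, -1.2]
grip_width: 0.256
```

Run:
```python
from h import *
s=arm.sense();print(s['position'],s['eef_rot'],s['force'])
c=cap('scene','s3');cv2.imwrite('pics/s3c.png',cv2.resize(c['image'][80:260,290:530],(800,600),interpolation=cv2.INTER_CUBIC))
P=cloud(c)
# weight bottom: lowest steel points near the TCP
q=P.reshape(-1,3);q=q[(np.hypot(q[:,0]-591,q[:,1]-43)<20)&(q[:,2]>95)&(q[:,2]<200)]
print(len(q),np.percentile(q[:,2],[0.5,2,5]))
```

```text
[590.80979734  42.1599622  150.09475334] [ 3.14103622e+00 -2.44578532e-04 -1.34469488e+00] [ 0.71570308 -0.69972454 -1.15009399]
362 [143.97978143 144.77810529 148.36312652]
```

View pics/s3c.png

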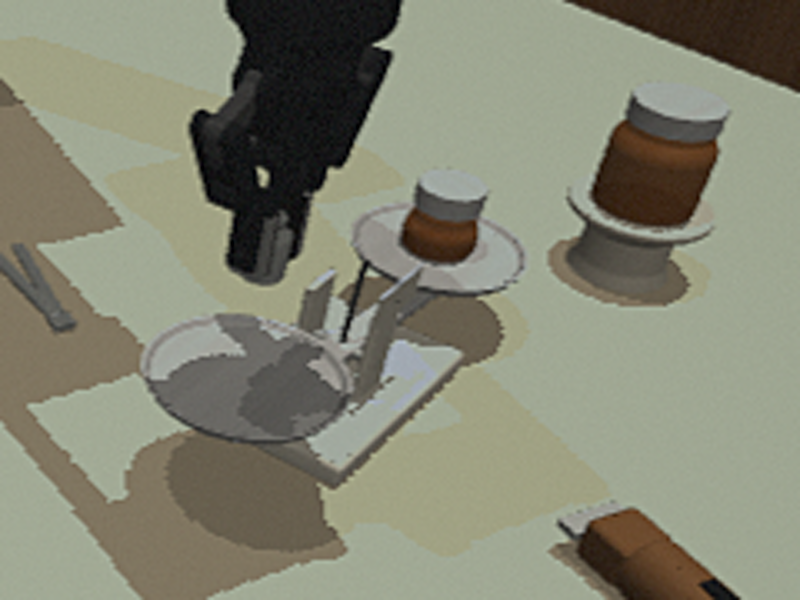

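The weight hangs at (265,260), centred over the pan at (245,375), with its underside at z≈144.5. Lower quickly, then slowly through contact (77) to level (65).

Emit:
jog_arm(
  plan=[-1,0,0,1,0,-1,0,0,2.5,0,-1,0,0,4,0,-1,0,0,5,0,-1,0,0,5.7,0,-1,0,0,6.1,0,-1,0,0,6.3,0,-1,0,0,6.4,0,-1,0,0,6.5,0,-1,0,0,6.6,0,-1,0,0,6.7,0,-1,0,0,6.8,0],
)

```text
time_s: 7.35
position: [591.1, 43.0, 82.5]
eef_rot: [-3.141, -0.0, -1.344]
force: [0.0, -1.3, -0.5]
grip_width: 0.257
```

Emit:
jog_arm(
  plan=[-1,0,0,0.1,0,-1,0,0,0.2,0,-1,0,0,0.3,0,-1,0,0,0.4,0,-1,0,0,0.5,0,-1,0,0,0.6,0,-1,0,0,0.7,0,-1,0,0,0.8,0,-1,0,0,0.9,0,-1,0,0,1.0,0,-1,0,0,1.0,0,-1,0,0,1.0,0],
)

```text
time_s: 8.55
position: [591.0, 43.0, 72.3]
eef_rot: [3.142, 0.0, -1.344]
force: [0.3, -1.4, 0.3]
grip_width: 0.257
```

Run:
```python
from h import *
s=arm.sense();print(s['position'],s['eef_rot'],s['force'])
c=cap('scene','s4');cv2.imwrite('pics/s4c.png',cv2.resize(c['image'][80:260,290:530],(800,600),interpolation=cv2.INTER_CUBIC))
P=cloud(c)
q=P.reshape(-1,3);r=np.hypot(q[:,0]-591,q[:,1]-43)
for z0 in (60,):
    f=q[(r>25)&(r<45)&(q[:,2]>55)&(q[:,2]<82)]; print('floor',len(f),np.median(f[:,2]))
r=np.hypot(q[:,0]-526,q[:,1]-273); f=q[(r>30)&(r<46)&(q[:,2]>45)&(q[:,2]<80)]; print('jar floor',len(f),np.median(f[:,2]))
```

```text
[590.97090143  43.01096133  72.29982355] [ 3.14152931e+00  6.10634803e-05 -1.34397066e+00] [ 0.31490582 -1.43894863  0.25645043]
floor 670 65.84291836243284
jar floor 327 63.07949786345296
```

View pics/s4c.png

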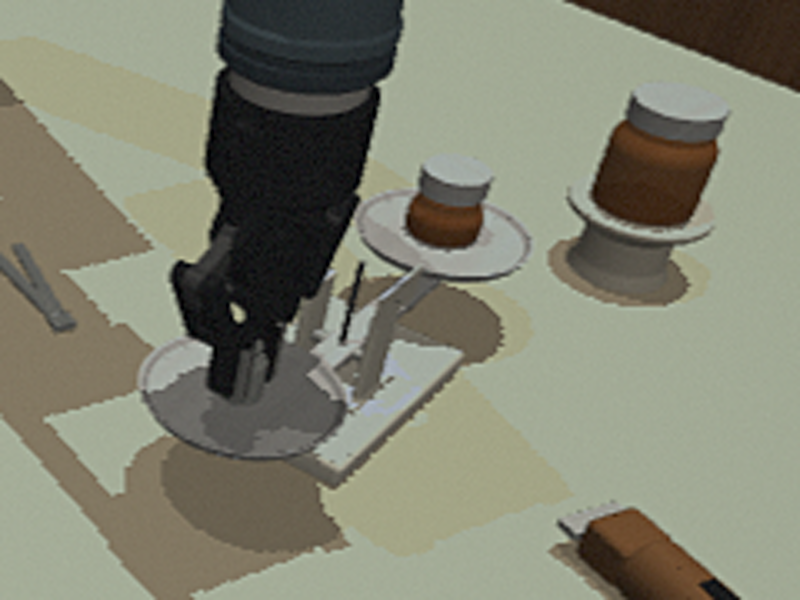

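The pan has sunk to 65.8 (jar pan 63) and the load has transferred. One mm more, settle, then release gradually.

Emit:
jog_arm(
  plan=[-1,0,0,0.05,0,-1,0,0,0.1,0,-1,0,0,0.1,0,-1,0,0,0.1,0,-1,0,0,0.1,0,-0.44,0,0,0.1,0,-0.4,0,0,0.1,0,-0.35,0,0,0.1,0,-0.3,0,0,0.1,0,-0.2,0,0,0.1,0,-0.1,0,0,0.1,0,0,0,0,0.1,0],
)

```text
time_s: 9.8
position: [591.0, 43.0, 71.3]
eef_rot: [-3.142, 0.0, -1.344]
force: [-0.1, -0.1, 0.3]
grip_width: 0.501
```

Emit:
jog_arm(
  plan=[0,0,0,0,0,0,0,0,0,0,0,0,0,-0.5,0,0,0,0,-1.5,0,0,0,0,-3,0,0,0,0,-5,0,0,0,0,-8,0,0,0,0,-11,0,0,0,0,-14,0,0,0,0,-15,0,0,0,0,-15,0,0,0,0,-15,0],
)

```text
time_s: 11.0
position: [590.4, 43.0, 220.4]
eef_rot: [3.14, 0.0, -1.344]
force: [-1.2, -0.3, -0.3]
grip_width: 0.501
```

```bash
cat > chk.py <<'E'
from h import *
import sys
t=sys.argv[1]
s=arm.sense();print(s['time_s'],s['position'],s['force'],s['grip_width'])
for n in('scene','top'):
    c=cap(n,n+t)
    q=cloud(c).reshape(-1,3);r=np.hypot(q[:,0]-591,q[:,1]-43)
    f=q[(r>22)&(r<45)&(q[:,2]>50)&(q[:,2]<90)]; print(n,'floor',len(f),np.median(f[:,2]))
    w=q[(r<22)&(q[:,2]>80)&(q[:,2]<130)]; print(' weight',len(w),w.mean(0),np.percentile(w[:,2],98))
    r=np.hypot(q[:,0]-526,q[:,1]-273); f=q[(r>30)&(r<46)&(q[:,2]>45)&(q[:,2]<85)]; print(' jar floor',len(f),np.median(f[:,2]))
    if n=='scene': cv2.imwrite(f'pics/c{t}.png',cv2.resize(c['image'][80:260,290:530],(800,600),interpolation=cv2.INTER_CUBIC))
E
python3 chk.py 5
```

```text
11.0 [590.3732357   43.03806226 220.364601  ] [-1.16547118 -0.32442362 -0.2575024 ] 0.5012275632613963
scene floor 792 64.49148442124877
 weight 156 [594.66990333  40.02398317  90.57654315] 101.10652873042237
 jar floor 319 64.5477897148557
top floor 645 64.19613481999409
 weight 100 [588.04307386  38.92062226  93.18578454] 103.26356058727984
 jar floor 339 64.04074169220144
```

View pics/c5.png

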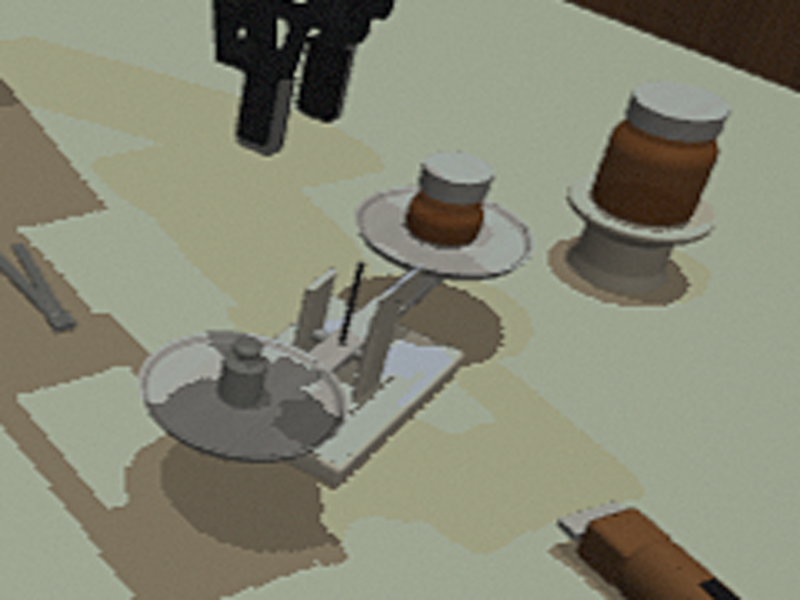

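The weight stands upright at (241,370), both pans read ≈64.3 mm, and the arm is clear. Wait a second and recheck for stillness.

Emit:
jog_arm(
  plan=[0,0,0,-1,0,0,0,0,-3,0,0,0,0,-5,0,0,0,0,-5,0,0,0,0,-5,0,0,0,0,-5,0,0,0,0,-5,0,0,0,0,-5,0,0,0,0,-5,0,0,0,0,-5,0,0,0,0,-5,0,0,0,0,-5,0],
)

```text
time_s: 12.3
position: [591.0, 43.0, 271.3]
eef_rot: [-3.142, 0.0, -1.344]
force: [-0.2, -0.8, -0.0]
grip_width: 0.5
```

```bash
python3 chk.py 6
python3 - <<'E'
from h import *
for n in ('scene','top'):
    c=load(n+'6');P=cloud(c).reshape(-1,3)
    for nm,x,y in(('large',505,-308),('pur1',508,-377),('pur2',437,-303),('orange',481,-182)):
        q=P[(np.hypot(P[:,0]-x,P[:,1]-y)<25)&(P[:,2]>10)&(P[:,2]<60)];print(n,nm,len(q),q.mean(0).round(1))
E
```

```text
12.3 [591.00564409  43.00946933 271.31540716] [-0.16056094 -0.79145951 -0.00494253] 0.4997198473587933
scene floor 792 64.49657431756265
 weight 158 [594.71725533  39.97713161  90.44030431] 100.68779701815
 jar floor 326 64.61250678933456
top floor 954 64.22772520314902
 weight 100 [588.20473501  39.08612429  93.09682718] 102.50473559108315
 jar floor 505 64.04216127310747
scene large 376 [ 514.1 -307.    28.8]
scene pur1 428 [ 518.  -377.    28.9]
scene pur2 325 [ 445.6 -302.4   28.4]
scene orange 172 [ 487.8 -181.3   23.9]
top large 160 [ 503.4 -306.9   34.1]
top pur1 173 [ 507.4 -377.3   33.1]
top pur2 166 [ 435.4 -302.2   33.8]
top orange 91 [ 479.8 -182.4   28.4]
```

View pics/scene6.png

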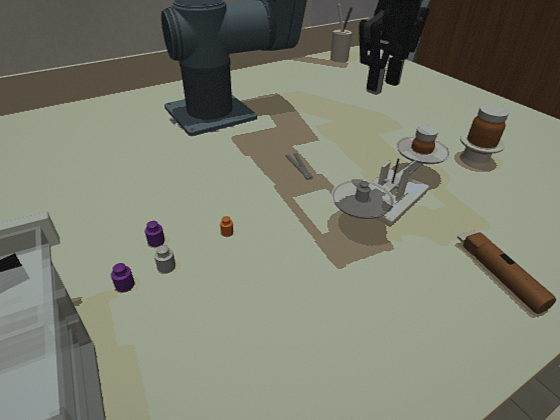

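The beam is level and still, and the other weights, at (165,260), (155,234), (122,277) and (227,226), have not moved.

```bash
python3 -c "
from plant import arm
print(arm.finish_job())"
```

```text
the job is handed in; nothing more can be done
None
```

I stood the grey 100 g weight near the middle of the empty pan and handed the job in at about 12.4 s. The balance is level. The jar in the other pan is the little one (lid 98 mm above the counter, about 44 mm wide), so 100 g was all that was needed.

- **Level and still:** the last check put the weights' pan at 64.2–64.5 mm and the jar's pan at 64.0–64.6 mm, against a nominal 65 mm when level. Readings 1.3 s apart agreed within 0.1 mm.
- **The weight:** it stands upright, and the gripper is open and about 170 mm above it.
- **Everything else:** the 200 g weight and the purple and orange look-alikes measure as unmoved. No check failed. The two cameras differ by a few mm in the horizontal positions of the weights and pan, and no decision depended on that.

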